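Unclamp a bracket held by a left-hand thread

TASK

First push the red mushroom stop button fully down (it stays down; leave the green start button alone). Then loosen the clamp on the buffing table: its thread is left-handed, so swing the lever clockwise seen from above, as far as it will go, and never tighten it further. Finally slide the slotted bracket out from under the clamp until it is wholly clear of the clamp's collar, leave it lying flat on the table's deck with the stop still down and the clamp loose, and do not disturb the can, spanner or brake disc.

Things in the scene. Friction and masses are not known exactly. Their poses are not given: they have to be found in the camera images.
- machine: Red buffing table bolted to the bench, a block with a bare metal deck. Origin on the bench straight under the clamp's spindle axis, z up. In its frame the block spans x -142 to 142 mm and y -252 to 142 mm; the flat deck is 60 mm above the bench.
- spindle (a point): The point where the fixed vertical spindle (20 mm thick, top 58 mm above the deck) leaves the deck; on the clamp's axis, 60 mm above the bench.
- clamp (a joint): Clamp lever angle, rad. 0 = hard tight; grows as the lever turns CLOCKWISE seen from above (loosening, left-hand coarse thread); end stop 2.4 = fully loose. Starts at 0.2 to 0.5. Steady friction about 0.35 N m; stays where left. The whole clamp rises 5 mm per rad. The lever points to 150 deg anticlockwise from the machine's +x at 0, to 12 deg at 2.4.
- collar (a point): Centre of the underside of the clamp's collar, on the axis, 10.3 mm over the deck at joint 0; rises with the clamp. Collar: 52 mm diameter, about 13 mm high; on it the hub, 38 mm diameter, top 50 mm over the deck at joint 0.
- lever_bar (a point): Middle of the lever's bar, on its centre line, 65 mm from the axis, 38 mm over the deck at joint 0. Dark steel bar 16 mm wide and 14 mm high; about 75 mm of it between hub and knob is bare and can be pushed sideways.
- lever_knob (a point): Top centre of the upright yellow knob at the lever's end: 28 mm diameter, 36 mm tall, 112 mm from the spindle axis; top 64 mm over the deck at joint 0. Turns and rises with the clamp; spindle to knob is the lever's direction.
- bracket: Loose blue bracket, 0.3 to 0.6 kg: plate 134 x 70 x 10 mm flat on the deck. Origin on its underside at the slot's middle (on the spindle axis at the start), x towards the lug, z up. Plate spans x -34 to 100 mm, y -35 to 35 mm. Slot 26 mm wide, open at x = -34, closed at x = 30, so it slides out along its own +x. Clear of the collar when its origin is 60 mm from the spindle axis.
- bracket_lips (a point): Midpoint between the tops of the two lips at the slot's open end (x -34 to -27 mm, 7 mm over the plate, 17 mm over the deck). They catch on the clamp's collar until it has risen above them (clamp joint about 1.4).
- bracket_lug (a point): Top centre of the upright blue lug: 12 mm thick along the bracket's x (85 to 97 mm from the slot's middle), 50 mm wide, top 50 mm over the deck (40 mm over the plate). It can be pushed on its inner face or gripped.
- stop_box: Yellow control box fixed to the bench, 85 x 85 mm, 58 mm high, carrying the red stop button; origin under its centre. It may change places with the start box.
- stop_top (a point): Top centre of the red mushroom button (42 mm diameter), 98 mm over the bench while up; sinks as it is pressed.
- stop (a joint): How far the red mushroom is pressed, in m: 0 up, 0.008 fully down against its stop. Takes about 3 to 4 N and stays where it is left.
- start_box: Grey control box of the same size fixed to the bench, with the small green start button; origin under its centre. Keep off.
- start (a joint): How far the green start button is pressed, in m (0 up, 0.006 down). Must not be pressed.
- spray_can: Bystander: standing can, 60 mm diameter, 170 mm tall, origin under its centre.
- spanner: Bystander: 180 mm steel spanner lying on the bench, origin at its middle, underside.
- disc: Bystander: motorcycle brake disc lying on the bench, 200 mm diameter, 5 mm thick, origin under its centre.
Things that resemble listed ones, but are neither listed nor needed, are in the scene too. Leave any orange look-alike of the bracket alone. Several things have the shape of the stop_box; the one meant has the colours described above.

How it is judged:
On the way, in this order (a step that is already met when the one before it is completed fails the run):
1. the red stop is pushed fully down (value of joint stop above 0.0065 m), for 0.2 s.
2. the clamp is swung clockwise until loose (value of joint clamp above 2 rad and value of joint stop above 0.0065 m), for 0.2 s.
At the end, for the whole second after the job is handed in: The stop is still pressed (over 6.5 mm of 8), the clamp joint is over 2.0 rad, the bracket's slot centre is more than 60 mm from the spindle axis, and the bracket lies flat (within 4 deg) and at rest on the deck (all of step 2 and horizontal distance between bracket and spindle above 0.06 m and z of bracket in the frame of machine between 0.056 and 0.065 m and z of bracket_lug in the frame of machine above 0.104 m and angle between bracket's own z axis and vertical below 0.07 rad and linear speed of bracket below 0.02 m/s); the robot touches nothing.
It fails at once if the clamp is tightened further (joint under 0.08) (value of joint clamp below 0.08 rad).
It fails at once if the green start button is pressed (over 3 mm) (value of joint start above 0.003 m).
It fails at once if the can is moved by more than 30 mm or tipped (distance of spray_can from where it was at the start of the episode above 0.03 m or angle between spray_can's own z axis and vertical above 0.4 rad).
It fails at once if the spanner is moved by more than 30 mm (distance of spanner from where it was at the start of the episode above 0.03 m).
It fails at once if the brake disc is moved by more than 30 mm (distance of disc from where it was at the start of the episode above 0.03 m).
It also fails if it takes over 58 s, if anything falls off the work surface, if the arm or the gripper's body presses on something with over 40 N, if the wrist force passes 120 N, or if a joint passes its speed limit or range.

ROBOT

A 7-joint arm with a two-finger parallel gripper is mounted at the origin on the work surface. World frame = base frame: x ahead of the robot, y to its left, z up, the work surface at z = 0. Lengths are in m, angles in rad, forces in N, time in s.
With the tool pointing down it reaches from about 0.35 to 0.9 m from the base axis. Payload 8.1 kg.
Tool frame: the origin (TCP) lies at the very end of the fingers, on their centre line; the grasp point (between the pads) lies 19 mm behind it (arm.tcp_to_grasp is the z of the grasp point in the tool frame, in m); z points along the fingers, y is the line along which they close (so a half turn about z gives the same grasp; the last joint's range is limited). The gripper opens to 92 mm and grips with 3 to 60 N. Pads are 19 mm wide; open, the fingers measure 130 mm over their backs; the gripper's body (75 mm by 190 mm) begins 47 mm behind the grasp point.
Start: joints at [1.15, 0.434, 0.025, 1.573, -0.012, 1.134, -0.075], TCP at [0.195, -0.594, 0.227] pointing down, gripper open.
Joint ranges: [-2.62, 2.62], [-0.44, 2.09], [-1.27, 1.32], [0.08, 2.57], [-1.32, 4.46], [0.12, 2], [-2.74, 2.74]. Speed limits (rad/s): [2.22, 2.22, 3.01, 3.01, 3.14, 3.14, 3.14].

INTERFACE

Orientations are given as a rotation vector (axis times angle).
In Python, from cell import readout, vision, sign_off, arm gives the robot as it stands. The module is installed in compiled form; this text tells all that it offers.
- The arm moves only by the shell command python3 -m creep 'ROWS' [FORCE]. ROWS is JSON, a list of rows, each a list of 5 numbers: the shift along the tool's x, y, z in units of 4 cm (1.0 is 4 cm), then the turn about the tool's z in units of 4 degrees (1.0 is 4 degrees), then the opening, from 0 (shut) to 1 (fully open). A call has 1 to 12 rows; each row shifts and turns the commanded pose from where the row before left it, along the tool's axes as they then stand; what a row does not reach is not made up. A row lasts 1/8 s, in which the tool goes at most 62.5 mm and 10.7 degrees, less where a joint would pass 70% of its speed; a pose out of reach is approached as far as the arm can. A call with a number of a shift or a turn outside -1 to 1 is refused whole. A call with a gripper value outside its range is refused whole. The fingers move at their own pace and stop on an object; FORCE is the grip in N (left out, the last holds). Time passes only in rows, so rows that do not move let the fingers close. It gives the time, the measured TCP pose, the force, the opening and the grip force at its end, in the units of the state.
- readout.observe(): the state, without advancing time (a new reading comes with each control period).
- vision.get_image(name): name is "scene" or "top" or "wrist"; returns a dict with "pixels" (480x640x3 uint8, blue, green, red), "z_map" (480x640 float32, m along the optical axis (not along the pixel's ray), 0 where there is no reading), "camera_matrix" (3x3 intrinsics, pixels), "position" and "rotation" of the camera in the world. Camera axes: x right, y up, looking along -z (the intrinsics and any distortion apply to the point x, -y, -z); pixel columns grow to the right and rows downward; lengths in m; the calibration is good to about 2 mm. A picture is of the moment at which its call begins.
- sign_off(): hands the job in; it is judged then, once.
The state is a dict: "clock": time; "joints": joint angles; "dq": joint speeds; "joint_efforts": joint torques, N m; "position": TCP position; "ee_rot": TCP orientation; "force": force on the tool from outside, world axes, zero at the start; "ft_torque": the same for the moment, N m; "width": opening from 0.0 (shut) to 1.0 (fully open); "gripper_force": force on a finger pad.
Only numpy, scipy, OpenCV 4.12 (cv2) and the standard library are available. Lean on these libraries where they do the work, as an engineer would, in place of code of your own. Each camera call takes 0.05 s, during which the arm holds its last target. There are 200 camera calls.

## Working session

There is one attempt and no reset: what is moved stays moved. The work goes in short steps, Python scripts to look and compute and a shell command to move; the robot and the scene stay as the last step left them, time stands still between calls to the robot, and variables do not carry over. Pictures are saved under pics/ and viewed, at most 10 in all, crops included, and the job is handed in when it is done.

```bash
mkdir -p pics
cat > h.py <<'E'
import numpy as np, cv2
from cell import readout, vision, sign_off, arm
def pts(im):
    z=im["z_map"]; K=im["camera_matrix"]; v,u=np.mgrid[0:480,0:640]
    p=np.stack([(u-K[0,2])/K[0,0]*z,-(v-K[1,2])/K[1,1]*z,-z],-1)
    return p@np.array(im["rotation"]).T+np.array(im["position"])
E
python3 - <<'E'
from h import *
print(readout.observe())
for n in("scene","top"):
    im=vision.get_image(n); cv2.imwrite(f"pics/{n}0.png",im["pixels"]); np.savez(f"{n}0.npz",**im)
    print(n,im["position"],im["rotation"],im["camera_matrix"],(im["z_map"]==0).mean())
E
```

```text
{'clock': 0.0, 'joints': array([ 1.15038853,  0.43524824,  0.02494245,  1.57414361, -0.0115644 ,
        1.13399035, -0.07512141]), 'dq': array([-3.09853045e-04, -1.87417803e-03,  1.06870561e-03, -4.94218270e-04,
        2.31738456e-04,  2.09263310e-04, -6.43010491e-05]), 'joint_efforts': array([-3.38226710e-05, -6.67845154e+01,  9.84591767e-01, -3.14452565e+01,
       -6.05799886e-02,  4.27386013e-02,  9.17804209e-05]), 'position': array([ 0.19508417, -0.59320848,  0.22591095]), 'ee_rot': array([-3.10045545e+00, -4.96785712e-01,  6.67817110e-04]), 'force': array([-0.06910602,  0.1393702 ,  0.40641811]), 'ft_torque': array([-0.02052897,  0.02049587,  0.07426926]), 'gripper_force': 0.0, 'width': 0.9995522010055629}
scene [1.45670713 0.46166524 1.14302934] [0.46940396 0.84727878 1.94691716] [[552.2273776    0.         315.34521001]
 [  0.         552.2273776  236.64767254]
 [  0.           0.           1.        ]] 0.027438151041666668
top [ 0.47074693 -0.06621802  1.48266248] [ 0.04346334 -0.03521661 -1.58828666] [[582.57154526   0.         311.23086344]
 [  0.         582.57154526 231.50932732]
 [  0.           0.           1.        ]] 0.00390625
```

View pics/top0.png

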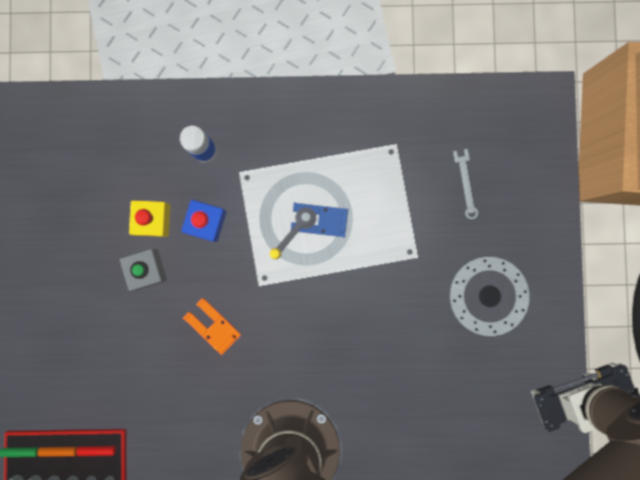

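View pics/scene0.png

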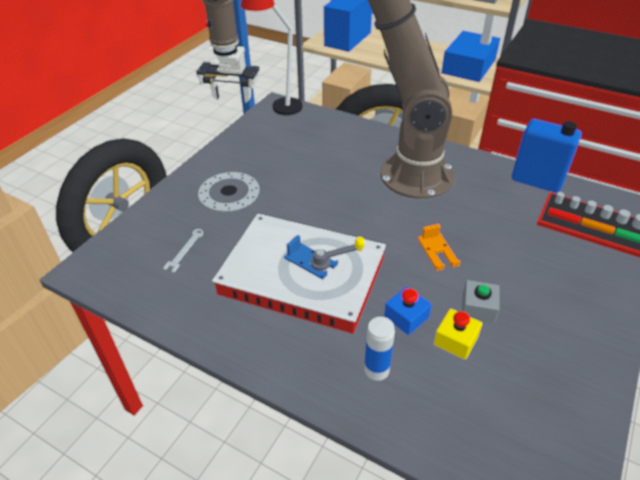

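The top view shows the yellow stop box with its red button at (143,217), next to a blue decoy box at (200,219) and the green start at (138,270). The hub is at (306,216), the yellow knob at (275,254), and the blue bracket runs right to its lug near (347,222). The scene view agrees.

```bash
cat > h.py <<'E'
import numpy as np, cv2
from scipy.spatial.transform import Rotation as R
from cell import readout, vision, sign_off, arm
def pts(im):
    z=im["z_map"]; K=im["camera_matrix"]; v,u=np.mgrid[0:480,0:640]
    p=np.stack([(u-K[0,2])/K[0,0]*z,-(v-K[1,2])/K[1,1]*z,-z],-1)
    return p@R.from_rotvec(im["rotation"]).as_matrix().T+np.array(im["position"])
def find(im,P,lo,hi,box=None,zmin=-1,zmax=9):
    hsv=cv2.cvtColor(im["pixels"],cv2.COLOR_BGR2HSV); m=cv2.inRange(hsv,lo,hi)>0
    m&=(P[...,2]>zmin)&(P[...,2]<zmax)&(im["z_map"]>0)
    if box: b=np.zeros_like(m); b[box[1]:box[3],box[0]:box[2]]=1; m&=b
    return m
E
python3 - <<'E'
from h import *
for n in("scene","top"):
    im=dict(np.load(f"{n}0.npz")); P=pts(im)
    def rep(name,m):
        q=P[m]; v,u=np.nonzero(m)
        if len(q)==0: print(n,name,'none');return
        print(n,name,len(q),"px",u.mean().round(1),v.mean().round(1),"med",np.median(q,0).round(4),"mid",((np.percentile(q,2,0)+np.percentile(q,98,0))/2).round(4),"ext",np.ptp(q,axis=0).round(3))
    S=n=="scene"
    rep("red",find(im,P,(0,150,80),(8,255,255),(445,305,478,330) if S else (125,200,160,236),.085,.115))
    rep("yelbox",find(im,P,(20,120,100),(35,255,255),(430,300,485,360) if S else (125,195,175,240),.05,.065))
    rep("knob",find(im,P,(20,120,100),(35,255,255),(345,230,375,255) if S else (260,240,290,270),.115,.14))
    B=(270,225,350,285) if S else (280,195,360,245)
    rep("lug",find(im,P,(100,100,40),(125,255,255),B,.1,.12))
    rep("plate",find(im,P,(100,100,40),(125,255,255),B,.062,.078))
    m=(P[...,2]>.105)&(P[...,2]<.125)
    b=np.zeros_like(m)
    if not S: b[200:232,292:320]=1; rep("hub",m&b)
    if not S:
        d=(abs(P[...,2]-.06)<.006); d[:, :235]=0; d[:,425:]=0
        c=max(cv2.findContours(d.astype(np.uint8),0,2)[0],key=cv2.contourArea)
        bx=cv2.boxPoints(cv2.minAreaRect(c)); print(bx)
        # rays to z=.06
        K=im["camera_matrix"];M=R.from_rotvec(im["rotation"]).as_matrix()
        for u,v in bx:
            r=M@[(u-K[0,2])/K[0,0],-(v-K[1,2])/K[1,1],-1]; p=im["position"]+r*(.06-im["position"][2])/r[2]; print(p.round(4))
        for (u,v) in[(195,140),(138,270),(200,219),(210,325)]: print((u,v),P[v,u].round(3))
        h=P[...,2]; print('deck z',np.median(h[d]), 'bench',np.median(h[300:380,300:420]))
E
```

```text
scene red 174 px 461.4 318.5 med [0.5899 0.3436 0.0973] mid [0.5863 0.3428 0.0952] ext [0.038 0.032 0.018]
scene yelbox 814 px 458.4 330.1 med [0.5982 0.3476 0.059 ] mid [0.5849 0.3427 0.0574] ext [0.091 0.089 0.015]
scene knob 64 px 359.6 241.3 med [0.4939 0.0272 0.1256] mid [0.492  0.0274 0.1227] ext [0.023 0.021 0.014]
scene lug 80 px 293.8 242.3 med [ 0.5676 -0.1352  0.1089] mid [ 0.5657 -0.1041  0.1084] ext [0.048 0.084 0.017]
scene plate 561 px 305.9 259.5 med [ 0.5801 -0.0987  0.0718] mid [ 0.5722 -0.079   0.0718] ext [0.085 0.139 0.016]
top red 178 px 143.1 216.9 med [0.5822 0.3417 0.0962] mid [0.5826 0.3423 0.0967] ext [0.034 0.036 0.017]
top yelbox 933 px 148.5 218.1 med [0.5797 0.3339 0.0577] mid [0.5836 0.3431 0.0573] ext [0.088 0.089 0.015]
top knob 80 px 274.6 253.4 med [0.49   0.0258 0.1247] mid [0.489  0.027  0.1249] ext [0.021 0.022 0.015]
top lug 95 px 342.9 221.1 med [ 0.5627 -0.1355  0.1094] mid [ 0.563  -0.1362  0.1084] ext [0.05  0.11  0.017]
top plate 810 px 324.5 219.9 med [ 0.5683 -0.0964  0.0697] mid [ 0.5703 -0.0781  0.0698] ext [0.082 0.132 0.016]
top hub 243 px 304.0 218.6 med [ 0.5711 -0.0434  0.1114] mid [ 0.5674 -0.0405  0.1133] ext [0.052 0.05  0.018]
[[238.50064 171.80348]
 [397.2596  143.45366]
 [417.5872  257.28802]
 [258.82822 285.63782]]
[0.6922 0.1169 0.06  ]
[ 0.7551 -0.275   0.06  ]
[ 0.4744 -0.3175  0.06  ]
[0.4123 0.0705 0.06  ]
(195, 140) [0.75  0.201 0.169]
(138, 270) [0.456 0.359 0.082]
(200, 219) [0.575 0.205 0.097]
(210, 325) [0.313 0.201 0.001]
deck z 0.05976886377793911 bench -0.0006896447295433594
```

```bash
cat >> h.py <<'E'
def to(*targets, yaw=None):
    s=readout.observe(); M=R.from_rotvec(s["ee_rot"]).as_matrix(); p=s["position"]
    print("t",round(s["clock"],2),"p",p.round(4),"yaw x",np.degrees(np.arctan2(M[1,0],M[0,0])).round(1),"F",s["force"].round(1),"w",round(s["width"],2),"gf",round(s["gripper_force"],1))
    for t in targets:
        t=np.array(t); print(t,"units",(M.T@(t-p)/.04).round(2)); p=t
E
python3 -m creep '[[0.85,-1,-0.2,0,0],[0.85,-1,0,0,0],[0.85,-1,0,0,0],[0.85,-1,0,0,0],[0.85,-1,0,0,0],[0.85,-1,0,0,0],[0.85,-1,0,0,0],[0.85,-1,0,0,0],[0.85,-1,0,0,0],[0.85,-1,0,0,0]]'
python3 -c "
from h import *
to((.5827,.3425,.16),(.5827,.3425,.11))"
```

```text
clock: 1.35
position: [0.3935, -0.1059, 0.2347]
ee_rot: [3.102, 0.497, 0.0]
force: [1.3, -0.1, 0.1]
width: 0.008
gripper_force: 0.0
t 1.35 p [ 0.3935 -0.1059  0.2347] yaw x 18.2 F [ 1.3 -0.1  0.1] w 0.01 gf 0.0
[0.5827 0.3425 0.16  ] units [ 7.99 -9.17  1.87]
[0.5827 0.3425 0.11  ] units [-0.   -0.    1.25]
```

```bash
python3 -m creep '[[0.8,-0.92,0,0,0],[0.8,-0.92,0,0,0],[0.8,-0.92,0,0,0],[0.8,-0.92,0,0,0],[0.8,-0.92,0,0,0],[0.8,-0.92,0,0,0],[0.8,-0.92,0.2,0,0],[0.8,-0.92,0.5,0,0],[0.8,-0.92,0.5,0,0],[0.8,-0.92,0.6,0,0],[0,0,0,0,0],[0,0,0,0,0]]'
python3 - <<'E'
from h import *
to((.5827,.3425,.11),(.5827,.3425,.088))
im=vision.get_image("wrist"); cv2.imwrite("pics/w1.png",im["pixels"]); P=pts(im)
m=find(im,P,(0,150,60),(8,255,255),None,.08,.115)
d=np.hypot(P[...,0]-.583,P[...,1]-.342)<.04; m&=d
q=P[m]; print(len(q),q.mean(0) if len(q) else 0,((q.min(0)+q.max(0))/2).round(4),np.ptp(q,axis=0).round(3))
E
```

```text
clock: 2.85
position: [0.5821, 0.3416, 0.1621]
ee_rot: [3.101, 0.497, -0.002]
force: [0.5, -1.2, 0.3]
width: 0.006
gripper_force: 0.0
t 2.85 p [0.5821 0.3416 0.1621] yaw x 18.2 F [ 0.5 -1.2  0.3] w 0.01 gf 0.0
[0.5827 0.3425 0.11  ] units [ 0.02 -0.02  1.3 ]
[0.5827 0.3425 0.088 ] units [ 0.   -0.    0.55]
4001 [0.58696739 0.34194354 0.09573689] [0.5849 0.3413 0.0919] [0.04  0.04  0.016]
```

View pics/w1.png

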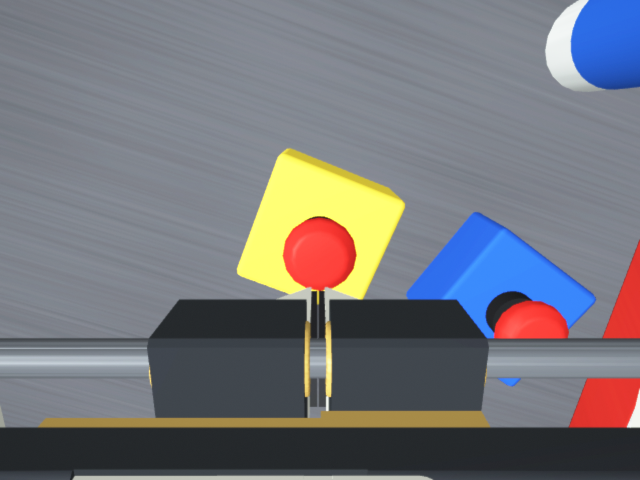

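The wrist view shows the fingers in line with the red mushroom on the yellow box (319,253); the blue decoy is off to the right. Next I press down.

```bash
python3 -m creep '[[0,0,0.7,0,0],[0,0,0.6,0,0],[0,0,0.2,0,0],[0,0,0.1,0,0],[0,0,0.1,0,0],[0,0,0.1,0,0],[0,0,0.05,0,0],[0,0,0,0,0],[0,0,0,0,0]]'
```

```text
clock: 4.03
position: [0.583, 0.342, 0.09]
ee_rot: [3.102, 0.496, 0.002]
force: [-1.6, -3.3, 10.1]
width: 0.005
gripper_force: 4.8
```

```bash
python3 -m creep '[[0,0,-0.5,0,0],[0,0,-1,0,0],[0,0,-0.8,-1,0],[0,0,0,-1,0],[0,0,0,-1,0],[0,0,0,-1,0],[0,0,0,-1,0],[0,0,0,-1,0],[0,0,0,-1,0],[0,0,0,-0.8,0],[0,0,0,0,0]]'
python3 - <<'E'
from h import *
to((.498,-.0205,.17),(.498,-.0205,.088)); print(readout.observe()["joints"].round(2))
im=vision.get_image("top");P=pts(im)
m=find(im,P,(20,120,100),(35,255,255),(240,200,330,290),.115,.145);print("knob",np.median(P[m],0))
im=vision.get_image("scene");P=pts(im)
m=find(im,P,(0,150,80),(8,255,255),(435,295,488,340),.07,.115);q=P[m];print("red top z",np.percentile(q[:,2],[50,90,98]))
im=dict(np.load("scene0.npz"));P=pts(im)
m=find(im,P,(0,150,80),(8,255,255),(435,295,488,340),.07,.115);q=P[m];print("before",np.percentile(q[:,2],[50,90,98]))
E
```

```text
clock: 5.4
position: [0.5823, 0.3425, 0.1816]
ee_rot: [-2.854, -1.312, -0.001]
force: [-0.8, -0.2, 0.3]
width: 0.004
gripper_force: 0.0
t 5.4 p [0.5823 0.3425 0.1816] yaw x 49.4 F [-0.8 -0.2  0.3] w 0.0 gf 0.0
[ 0.498  -0.0205  0.17  ] units [-8.26  4.3   0.28]
[ 0.498  -0.0205  0.088 ] units [-0.    0.    2.05]
[-0.24  0.63 -0.62  1.45  0.38  1.18 -1.62]
knob [0.49000869 0.02584747 0.1237885 ]
red top z [0.08901535 0.09253986 0.09474567]
before [0.09727886 0.10068649 0.10254339]
```

```bash
python3 -m creep '[[-0.92,0.48,0,0,0],[-0.92,0.48,0,0,0],[-0.92,0.48,0,0,0],[-0.92,0.48,0,0,0],[-0.92,0.48,0,0,0],[-0.92,0.48,0,0,0],[-0.92,0.48,0,0,0],[-0.92,0.48,0,0,0],[-0.9,0.46,0.2,0,0],[0,0,0.3,0,0],[0,0,0,0,0]]'
python3 - <<'E'
from h import *
to((.498,-.0205,.088)); print(readout.observe()["joints"].round(2))
im=vision.get_image("wrist"); cv2.imwrite("pics/w2.png",im["pixels"]); P=pts(im)
m=find(im,P,(20,120,100),(35,255,255),None,.118,.145);q=P[m];print("knob",len(q),np.median(q,0),((q.min(0)+q.max(0))/2))
E
```

```text
clock: 6.88
position: [0.4976, -0.0202, 0.1604]
ee_rot: [-2.854, -1.312, 0.001]
force: [-0.0, 0.2, -0.5]
width: 0.008
gripper_force: 0.0
t 6.88 p [ 0.4976 -0.0202  0.1604] yaw x 49.4 F [-0.   0.2 -0.5] w 0.01 gf 0.0
[ 0.498  -0.0205  0.088 ] units [0.   0.01 1.81]
[ 0.44  0.38 -0.65  1.92  0.28  0.93 -1.06]
knob 2323 [0.49257786 0.02360311 0.12465624] [0.49117733 0.02315903 0.1230164 ]
```

View pics/w2.png

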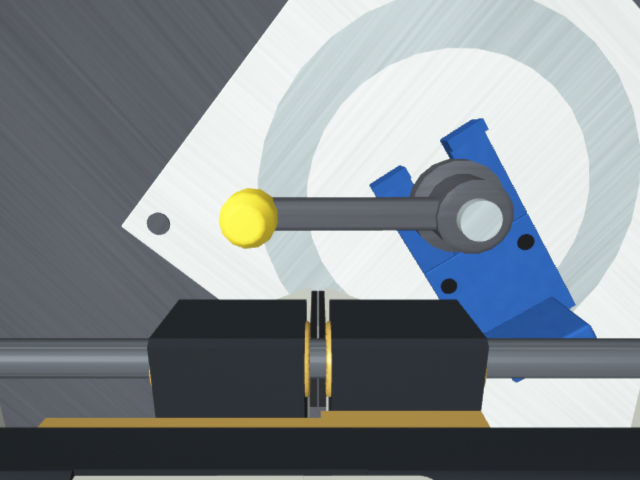

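The lever lies level in the wrist view at row 214, with the knob at (247,217) and the hub at (475,217). The fingers are just behind it at column 318, so I descend and start the arc.

```bash
python3 -m creep '[[0,0,0.9,0,0],[0,0,0.9,0,0],[0.32,0,0,0,0],[0.135,-0.026,-0.009,1,0],[0.132,-0.026,-0.009,1,0],[0.132,-0.026,-0.009,1,0],[0.132,-0.026,-0.009,1,0],[0.132,-0.026,-0.009,1,0],[0.132,-0.026,-0.009,1,0]]'
python3 - <<'E'
from h import *
to()
S=np.array([.5745,-.0465]);p=readout.observe()["position"][:2]-S;M=R.from_rotvec(readout.observe()["ee_rot"]).as_matrix()
print("spindle in tool mm",(M.T[:2,:2]@-p*1e3).round(1))
im=vision.get_image("top");P=pts(im)
m=find(im,P,(20,120,100),(35,255,255),(240,130,400,290),.115,.155);q=np.median(P[m],0);v=q[:2]-S;a=np.degrees(np.arctan2(v[1],v[0]));print("knob",q,"r",np.hypot(*v),a,"joint",(150-(a-9.1))/57.3)
E
```

```text
clock: 8.05
position: [0.5263, 0.0146, 0.092]
ee_rot: [3.065, 0.688, -0.003]
force: [-3.6, -4.7, -3.2]
width: 0.006
gripper_force: 2.8
t 8.05 p [0.5263 0.0146 0.092 ] yaw x 25.3 F [-3.6 -4.7 -3.2] w 0.01 gf 2.8
spindle in tool mm [17.5 75.8]
knob [nan nan nan] r nan nan joint nan
  return _methods._mean(a, axis=axis, dtype=dtype,
  ret = um.true_divide(
```

```bash
python3 -m creep '[[0.132,-0.026,-0.009,1,0],[0.132,-0.026,-0.009,1,0],[0.132,-0.026,-0.009,1,0],[0.132,-0.026,-0.009,1,0],[0.132,-0.026,-0.009,1,0],[0.132,-0.026,-0.009,1,0],[0.132,-0.026,-0.009,1,0],[0.132,-0.026,-0.009,1,0],[0.132,-0.026,-0.009,1,0],[0.132,-0.026,-0.009,1,0],[0.132,-0.026,-0.009,1,0]]'
cat >> h.py <<'E'
S=np.array([.5745,-.0465])
def clamp(cam):
    s=readout.observe();M=R.from_rotvec(s["ee_rot"]).as_matrix()
    print("spindle in tool mm",(M.T[:2,:2]@(S-s["position"][:2])*1e3).round(1))
    im=vision.get_image(cam);P=pts(im)
    m=find(im,P,(20,120,100),(35,255,255),None,.115,.155)&(np.hypot(P[...,0]-S[0],P[...,1]-S[1])<.15)
    if m.sum()<8: print("knob unseen"); return im,P
    q=np.median(P[m],0);v=q[:2]-S;a=np.degrees(np.arctan2(v[1],v[0]))
    print(cam,"knob",m.sum(),q.round(4),"r",np.hypot(*v).round(4),"ang",a.round(1),"joint",((150-(a-9.1))/57.3).round(2))
    return im,P
E
python3 - <<'E'
from h import *
to();clamp("scene");clamp("wrist")
E
```

```text
clock: 9.48
position: [0.5817, 0.0322, 0.096]
ee_rot: [-3.1, 0.506, 0.002]
force: [-4.4, -1.0, -2.2]
width: 0.002
gripper_force: 1.9
t 9.47 p [0.5817 0.0322 0.096 ] yaw x -18.6 F [-4.4 -1.  -2.2] w 0.0 gf 1.9
spindle in tool mm [18.2 76.9]
scene knob 91 [0.6134 0.0607 0.129 ] r 0.1141 ang 70.0 joint 1.55
spindle in tool mm [17.6 77.1]
wrist knob 3422 [0.6182 0.0513 0.1273] r 0.1071 ang 65.9 joint 1.63
```

```bash
python3 -m creep '[[0.132,-0.028,-0.009,1,0],[0.132,-0.028,-0.009,1,0],[0.132,-0.028,-0.009,1,0],[0.132,-0.028,-0.009,1,0],[0.132,-0.028,-0.009,1,0],[0.132,-0.026,-0.009,1,0],[0.132,-0.026,-0.009,1,0],[0.132,-0.026,-0.009,1,0],[0.132,-0.026,-0.009,1,0],[0.132,-0.026,-0.009,1,0],[0.132,-0.026,-0.009,1,0]]'
python3 - <<'E'
from h import *
to();clamp("scene");print(readout.observe()["joints"].round(2))
E
```

```text
clock: 10.95
position: [0.6346, 0.0077, 0.1]
ee_rot: [-2.683, 1.625, 0.001]
force: [-0.1, 4.4, -2.5]
width: 0.003
gripper_force: 2.0
t 10.95 p [0.6346 0.0077 0.1   ] yaw x -62.4 F [-0.1  4.4 -2.5] w 0.0 gf 2.0
spindle in tool mm [20.1 78.4]
knob unseen
[-0.13  0.57  0.05  1.69 -0.04  0.88 -2.72]
```

```bash
python3 -m creep '[[0.1,-0.03,0,0,0],[0.1,-0.03,0,0,0],[0.06,-0.02,0,0,0],[0,0,0,0,0],[0,0,0,0,0]]'
python3 - <<'E'
from h import *
to()
E
```

```text
clock: 11.62
position: [0.6413, -0.0021, 0.0997]
ee_rot: [-2.686, 1.626, 0.001]
force: [-2.6, 5.6, 4.0]
width: 0.004
gripper_force: 3.1
t 11.62 p [ 0.6413 -0.0021  0.0997] yaw x -62.4 F [-2.6  5.6  4. ] w 0.0 gf 3.1
```

```bash
python3 -m creep '[[-0.5,0,0,0,0],[-0.5,0,0,0,0],[0,0,-1,0,0],[0,0,-1,-1,0],[0,0,-0.6,-1,0],[-0.8,-0.3,0,-1,0],[-0.8,-0.3,0,-1,0],[-0.8,-0.3,0,-1,0],[-0.8,-0.3,0,-1,0],[0,0,0,-1,0.35],[0,0,0,-1,0.35],[0,0,0,0,0.35]]'
python3 - <<'E'
from h import *
to();im,P=clamp("top");cv2.imwrite("pics/t3.png",im["pixels"][100:320,200:460].repeat(3,0).repeat(3,1)[:600])
B=np.hypot(P[...,0]-S[0],P[...,1]-S[1])<.2
for n,a,b in(("lug",.1,.12),("plate",.064,.078)):
    m=find(im,P,(100,120,40),(125,255,255),None,a,b)&B;q=P[m];print(n,m.sum(),np.median(q,0).round(4),((q.min(0)+q.max(0))/2).round(4))
    v,u=np.nonzero(m);r=cv2.minAreaRect(q[:,:2].astype(np.float32)*1000);print(r)
    if n=="lug": m2=find(im,P,(100,120,40),(125,255,255),None,.107,.114)&B;print("lugtop",P[m2].mean(0),np.median(P[m2],0),cv2.minAreaRect(P[m2][:,:2].astype(np.float32)*1000))
print(readout.observe()["joints"].round(2))
E
```

```text
clock: 13.12
position: [0.5749, 0.1586, 0.2035]
ee_rot: [-3.03, 0.827, -0.002]
force: [0.5, -0.4, -0.1]
width: 0.281
gripper_force: 0.0
t 13.12 p [0.5749 0.1586 0.2035] yaw x -30.5 F [ 0.5 -0.4 -0.1] w 0.28 gf 0.0
spindle in tool mm [103.9 176.8]
top knob 86 [ 0.6761 -0.0053  0.1344] r 0.1097 ang 22.1 joint 2.39
lug 80 [ 0.5631 -0.1351  0.1088] [ 0.5629 -0.1363  0.1099]
((563.1563110351562, -135.4642333984375), (8.954215049743652, 48.467952728271484), 81.67715454101562)
lugtop [ 0.5616766  -0.13509403  0.10958505] [ 0.56054633 -0.13503548  0.10915356] ((563.16845703125, -135.28602600097656), (8.667367935180664, 48.38680648803711), 82.43574523925781)
plate 719 [ 0.5635 -0.0986  0.0699] [ 0.5701 -0.0776  0.071 ]
((570.1964111328125, -77.96694946289062), (125.55084991455078, 64.85971069335938), 82.80048370361328)
[-0.35  0.41 -0.01  1.68  0.    1.06 -2.47]
```

View pics/t3.png

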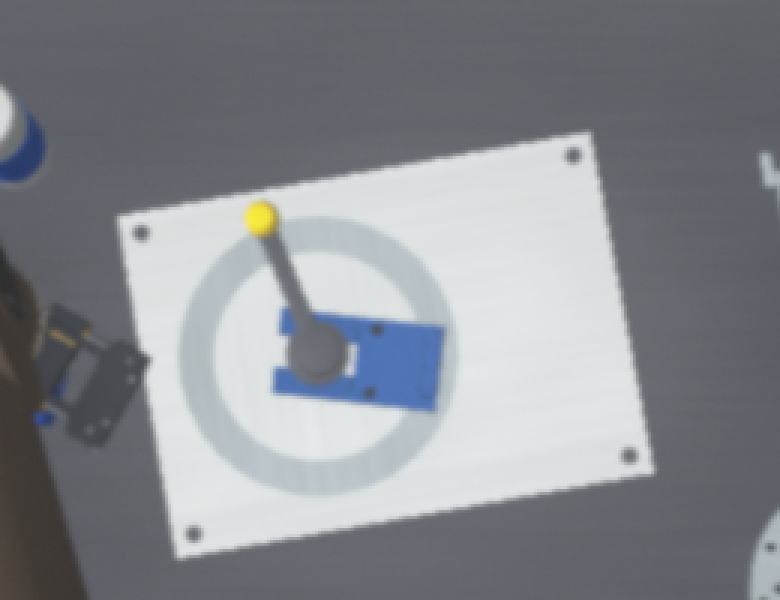

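The clamp is fully loose (about 2.39): the knob is at (262,217), and the bracket is still in place with its lug at about (428,367). Next I align the gripper with the lug.

```bash
python3 -m creep '[[0,0,0,-1,0.35],[0,0,0,-1,0.35],[0,0,0,-1,0.35],[0,0,0,-1,0.35],[0,0,0,-1,0.35],[0,0,0,-0.8,0.35],[0,0,0,0,0.35]]'
python3 -c "
from h import *
to((.563,-.136,.18),(.563,-.136,.08))"
```

```text
clock: 14.05
position: [0.5745, 0.1587, 0.203]
ee_rot: [3.135, -0.205, 0.001]
force: [0.5, -0.2, 0.1]
width: 0.349
gripper_force: 0.0
t 14.05 p [0.5745 0.1587 0.203 ] yaw x -7.5 F [ 0.5 -0.2  0.1] w 0.35 gf 0.0
[ 0.563 -0.136  0.18 ] units [0.67 7.34 0.58]
[ 0.563 -0.136  0.08 ] units [-0.  -0.   2.5]
```

```bash
python3 -m creep '[[0.08,0.92,0,0,0.35],[0.08,0.92,0,0,0.35],[0.08,0.92,0,0,0.35],[0.08,0.92,0,0,0.35],[0.08,0.92,0,0,0.35],[0.09,0.92,0,0,0.35],[0.09,0.92,0.2,0,0.35],[0.09,0.9,0.4,0,0.35],[0,0,0,0,0.35],[0,0,0,0,0.35]]'
python3 - <<'E'
from h import *
to((.563,-.136,.08))
im=vision.get_image("wrist");P=pts(im);cv2.imwrite("pics/w4.png",im["pixels"])
m=find(im,P,(100,120,40),(125,255,255),None,.105,.115)&(abs(P[...,1]+.136)<.05);print("lug",m.sum(),P[m].mean(0) if m.any() else 0)
if m.any(): print(cv2.minAreaRect(P[m][:,:2].astype(np.float32)*1000))
E
```

```text
clock: 15.3
position: [0.5632, -0.135, 0.179]
ee_rot: [-3.135, 0.204, -0.0]
force: [-0.3, -0.4, 0.4]
width: 0.353
gripper_force: 0.0
t 15.3 p [ 0.5632 -0.135   0.179 ] yaw x -7.4 F [-0.3 -0.4  0.4] w 0.35 gf 0.0
[ 0.563 -0.136  0.08 ] units [-0.    0.03  2.47]
lug 1833 [ 0.5652997  -0.14009143  0.10975087]
((564.1455078125, -140.1230926513672), (11.887782096862793, 49.39116668701172), 82.54804992675781)
```

View pics/w4.png

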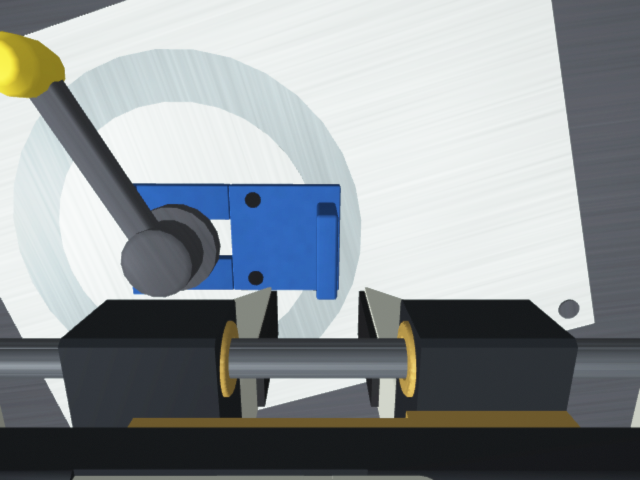

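The lug at (327,250) sits between the open fingers (columns 275–362) and is square to them. I descend with a small shift and grip.

```bash
python3 -m creep '[[0,0.09,0.8,0,0.35],[0,0,0.8,0,0.35],[0,0,0.6,0,0.35],[0,0,0.27,0,0.35],[0,0,0,0,0.35],[0,0,0,0,0],[0,0,0,0,0],[0,0,0,0,0],[0,0,0,0,0]]' 20
```

```text
clock: 16.48
position: [0.5631, -0.1393, 0.0808]
ee_rot: [3.135, -0.203, 0.002]
force: [0.3, 0.5, 6.1]
width: 0.131
gripper_force: 20.0
```

```bash
python3 -m creep '[[0,0.1,0,0,0],[0,0.2,0,0,0],[0,0.2,0,0,0],[0,0.2,0,0,0],[0,0.2,0,0,0],[0,0,0,0,0]]'
```

```text
clock: 17.23
position: [0.5588, -0.175, 0.0809]
ee_rot: [-3.135, 0.203, -0.003]
force: [0.1, 1.0, 6.1]
width: 0.131
gripper_force: 20.0
```

Sliding freely, so I continue to about 80 mm in total, then release and lift.

```bash
python3 -m creep '[[0,0.2,0,0,0],[0,0.2,0,0,0],[0,0.2,0,0,0],[0,0.2,0,0,0],[0,0.2,0,0,0],[0,0.1,0,0,0],[0,0,0,0,0],[0,0,0,0,0.35],[0,0,0,0,0.35],[0,0,0,0,0.35]]'
python3 -m creep '[[0,0,-0.4,0,0.35],[0,0,-0.8,0,0.35],[0,0,-1,0,0.35],[0,0,-1,0,0.35],[-1,0,0,0,0.35],[-1,0,0,0,0.35],[-1,0,0,0,0.35],[-1,0,0,0,0.35],[0,0,0,0,0.35],[0,0,0,0,0.35]]'
python3 - <<'E'
from h import *
to()
im,P=clamp("top");cv2.imwrite("pics/t5.png",im["pixels"])
B=np.hypot(P[...,0]-S[0],P[...,1]-S[1])<.25
for n,a,b in(("lug",.107,.114),("plate",.064,.078)):
    m=find(im,P,(100,120,40),(125,255,255),None,a,b)&B;q=P[m];print(n,np.median(q,0).round(4),cv2.minAreaRect(q[:,:2].astype(np.float32)*1000))
im=vision.get_image("scene");P=pts(im)
m=find(im,P,(0,150,80),(8,255,255),(435,295,488,340),.07,.115);print("red z",np.percentile(P[m][:,2],[50,90,98]))
E
```

```text
clock: 18.48
position: [0.552, -0.2186, 0.0798]
ee_rot: [3.135, -0.203, -0.001]
force: [0.4, 0.1, 0.2]
width: 0.346
gripper_force: 0.0
clock: 19.73
position: [0.3945, -0.1981, 0.209]
ee_rot: [3.134, -0.202, 0.003]
force: [0.9, 0.4, -0.4]
width: 0.349
gripper_force: 0.0
t 19.73 p [ 0.3945 -0.1981  0.209 ] yaw x -7.4 F [ 0.9  0.4 -0.4] w 0.35 gf 0.0
spindle in tool mm [ 159.  -173.5]
top knob 86 [ 0.6763 -0.0053  0.1343] r 0.1098 ang 22.0 joint 2.39
lug [ 0.5533 -0.2126  0.1101] ((552.0381469726562, -212.97421264648438), (7.3291707038879395, 47.21232223510742), 83.71854400634766)
plate [ 0.5569 -0.1684  0.0699] ((565.6591796875, -11.152557373046875), (420.0965881347656, 73.52197265625), 88.21858978271484)
red z [0.08876435 0.09304025 0.09458043]
```

View pics/t5.png

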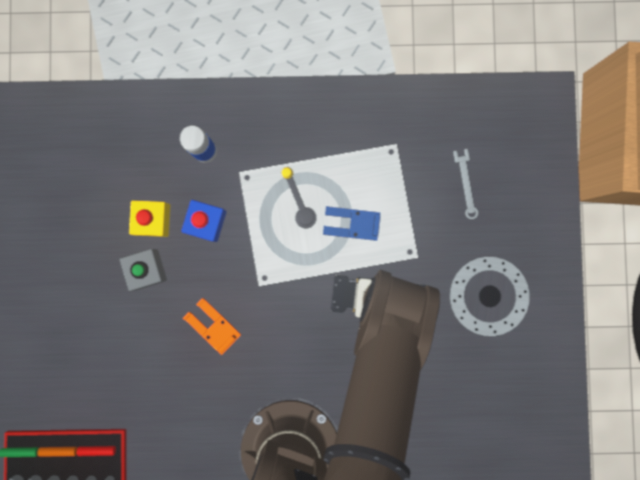

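The bracket is clear: it lies flat at about (352,223) while the hub stays at (306,216). The stop is still down, the clamp is at 2.39, and the can, spanner and disc have not moved.

```bash
python3 -c "
from cell import sign_off
print(sign_off())"
```

```text
the job is handed in; nothing more can be done
None
```

Job handed in (no verdict came back): the stop is fully down, the clamp is loose at about 2.39 rad, the bracket is about 78 mm from the spindle and flat on the deck, and nothing else was disturbed.

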